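# Seat the filter cell on the upturned camera and hold it home

### The arm

A 7-joint arm with a two-finger parallel gripper is mounted at the origin on the work surface. World frame = base frame: x ahead of the robot, y to its left, z up, the work surface at z = 0. Lengths are in m, angles in rad, forces in N, time in s.
With the tool pointing down it reaches from about 0.4 to 0.875 m from the base axis. Payload 6.5 kg.
Tool frame: the origin (TCP) lies at the very end of the fingers, on their centre line; the grasp point (between the pads) lies 19 mm behind it; z points along the fingers, y is the line along which they close (so a half turn about z gives the same grasp; the last joint's range is limited). The gripper opens to 88 mm and grips with 3 to 60 N. Pads are 18 mm wide; open, the fingers measure 123 mm over their backs; the gripper's body (75 mm by 187 mm) begins 45 mm behind the grasp point.
Start: joints at [1.266, 0.536, -0.004, 1.538, 0.003, 1.067, -0.071], TCP at [0.154, -0.632, 0.219] pointing down, gripper open.
Joint ranges: [-2.7, 2.7], [-0.37, 2.16], [-1.27, 1.26], [0.24, 2.4], [-1.31, 4.45], [0.19, 1.91], [-2.76, 2.76]. Speed limits (rad/s): [2.39, 2.39, 3.14, 3.14, 3.14, 3.14, 3.14].

### API

Orientations are given as a rotation vector (axis times angle).
In Python, from plant import sense, grab_frame, job_done, find_in gives the robot as it stands. The module is installed in compiled form; this text tells all that it offers.
- The arm moves only by the tool apply_moves, never from a script. Its argument "steps" is a list of rows, each a list of 6 numbers: the shift along the world's x, y, z in units of 0.05 m (1.0 is 0.05 m), then the turn, a rotation vector about the world's x, y, z in units of 360 degrees (1.0 is 360 degrees). In form: [[tx, ty, tz, wx, wy, wz], ...]. A call has 1 to 5 rows; each row shifts and turns the commanded pose from where the row before left it; what a row does not reach is not made up. A row lasts 1/12 s, in which the tool goes at most 41.7 mm and 7.16 degrees, less where a joint would pass 70% of its speed; a pose out of reach is approached as far as the arm can. A call with a number of a shift or a turn outside -1 to 1 is refused whole. A call with a gripper value outside its range is refused whole. "hand" is the opening, from -1 (shut) to 1 (fully open), set as the call begins (left out, the last holds). The fingers move at their own pace and stop on an object; "squeeze" is the grip in N (left out, the last holds). Time passes only in rows, so rows that do not move let the fingers close. It gives the time, the measured TCP pose, the force, the opening and the grip force at its end, in the units of the state.
- sense(): the state, without advancing time (a new reading comes with each control period).
- grab_frame(name): name is "scene" or "top" or "wrist"; returns a dict with "color" (400x640x3 uint8, red, green, blue), "z_map" (400x640 float32, m along the optical axis (not along the pixel's ray), 0 where there is no reading), "camera_matrix" (3x3 intrinsics, pixels), "rvec" (rotation vector, rad) and "tvec" (3), from world to camera coordinates, as OpenCV has them. Camera axes: x right, y down, z forward; pixel columns grow to the right and rows downward; lengths in m; the calibration is good to about 2 mm. A picture is of the moment at which its call begins.
- job_done(): hands the job in; it is judged then, once.
Trained networks look in a picture, given as the dict that the camera call returned (one of the last four; its "shot" number tells which), for a name from the list of things; names that differ only in an ending like _2 or _b are one class to them, and where a whole thing is asked for, a point or a joint stands for the part that bears it (a point fixed in the world has none). Each returns a list of dicts, best first, with "p" (0 to 1); they miss things now and then, are a little off and sometimes report something else, mostly with a low value. They report only what shows in the picture. A call takes as long as a camera call. They do not tell look-alikes from the thing itself.
- find_in(query, picture): "centre" ([x, y, z] in m, in the coordinates of the camera as it stood for that picture, good to about 4 mm: the middle of the surface that is visible of it).
The state is a dict: "clock": time; "joint_positions": joint angles; "dq": joint speeds; "tau": joint torques, N m; "tcp_pos": TCP position; "eef_rot": TCP orientation; "ft_force": force on the tool from outside, world axes, zero at the start; "torque": the same for the moment, N m; "grip_width": opening from 0.0 (shut) to 1.0 (fully open); "finger_force": force on a finger pad.
Only numpy, scipy, OpenCV 4.12 (cv2) and the standard library are available. Lean on these libraries where they do the work, as an engineer would, in place of code of your own. Each camera call takes 0.05 s, during which the arm holds its last target. There are 200 camera calls.

### The job

Set the loose knurled filter cell, the right way up as it lies, on the lens mount of the camera that lies on its back in the wooden cradle. Turn it there until its hidden keyways drop over the mount's three pins, then push it fully home against the spring without forcing it. Finish while still gripping the cell and holding it pushed home, and leave the panel, the jar and the brush where they are.

Things in the scene. Friction and masses are not known exactly. Their poses are not given: they have to be found in the camera images.
- collar: Loose filter cell: plain aluminium ring with dark knurling round its side, 60 mm outside diameter, 30 mm tall, 0.11 to 0.18 kg, upright on the table. Origin at the centre of its underside, z up along its axis. Under it is an open bore, 37 mm wide and 22 mm deep, with three keyways beside it, 120 degrees apart, 9 mm wide, 11 mm deep, hidden from outside by a 2.5 mm skin.
- cell_top (a point): Centre of the filter cell's top rim, on its axis, 30 mm above its underside; the cell's glass lies 5 mm below this rim. Nothing on the outside marks the angle of the keyways; a turn of at most 120 degrees on the mount, either way, always brings them over the pins, with about 4 degrees of play either way.
- camera: Black camera fixed on its back in a light wooden cradle (footprint 130 by 160 mm, body top 50 mm above the table, hand grip to 58 mm). It does not move. Origin under its centre on the table, z up. Its lens mount is on top, on the same vertical axis.
- mount (a point): Centre of the flat mount flange: top of a 54 mm diameter dark steel barrel, 84 mm above the table, z up. Height of the cell's underside above this point: 9 mm while it rides level on the pins; 5 mm once the keyways have dropped over the pins and it rests on the sprung disc; 0 when fully home.
- spigot (a point): Top centre of the round spigot, 34 mm in diameter, that rises 18 mm from the flange (its top 6 mm taper to 26 mm); the cell's bore fits over it with 1.5 mm play all round. Around it three fixed 5 mm pins stand 9 mm above the flange, 120 degrees apart on a circle of 23.5 mm radius, at an angle that differs each time and is not told.
- spring (a joint): Travel in m of the sprung steel disc around the spigot: 0 when up (its top 5 mm above the flange), 0.005 when pressed flush by a cell that is fully home. It pushes up with 3 N at 0, rising to 8 N at 0.005, so an unheld cell is lifted off the flange.
- panel: Bystander: dark red-brown lacquered wood panel, 120 by 130 by 16 mm, lying flat. Origin at the centre of its underside.
- jar: Bystander: closed glass jar with a red cap, 64 mm diameter, 70 mm tall. Origin at the centre of its underside.
- brush: Bystander: wooden-handled brush, 190 mm long, lying flat. Origin on its underside.
There are look-alikes about, which are no part of the job. Of the things shaped like the camera, the black one is meant.

How it is judged:
By the outcome, as a careful person would: the job done as asked, in the order asked, and still so for the second after the job is handed in, while the arm keeps its last pose, push and grip.
It also fails if it takes over 58 s, if anything falls off the work surface, if the arm or the gripper's body presses on something with over 40 N, if the wrist force passes 120 N, or if a joint passes its speed limit or range.

## Working session

There is one attempt and no reset: what is moved stays moved. The work goes in short steps, Python scripts to look and compute and a tool call to move; the robot and the scene stay as the last step left them, time stands still between calls to the robot, and variables do not carry over. Pictures are saved under pics/ and viewed, at most 10 in all, crops included, and the job is handed in when it is done.

Besides the shell and the picture viewer there is one more tool, called after "Emit:" as a command line: name --pt "numbers of a row" for each row, then --argument value for the rest. apply_moves: Moves the arm, as the interface text tells. Its arguments: {"type":"object","properties":{"steps":{"type":"array","items":{"type":"array","items":{"type":"number","minimum":-1,"maximum":1}}},"hand":{"type":"number"},"squeeze":{"type":"number"}},"required":["steps"]}

```bash
mkdir -p pics; cat > h.py <<'E'
import numpy as np, cv2
from plant import sense, grab_frame, job_done, find_in
def c2w(f,p):
    R=cv2.Rodrigues(np.array(f["rvec"],float))[0]; return R.T@(np.array(p,float).ravel()-np.array(f["tvec"],float).ravel())
def cloud(f):
    z=f["z_map"]; K=f["camera_matrix"]; v,u=np.mgrid[:z.shape[0],:z.shape[1]]
    P=np.stack([(u-K[0,2])*z/K[0,0],(v-K[1,2])*z/K[1,1],z],-1)-np.array(f["tvec"],float).ravel()
    W=P@cv2.Rodrigues(np.array(f["rvec"],float))[0]; W[z==0]=np.nan; return W
def save(f,n): cv2.imwrite(f"pics/{n}.png",f["color"][:,:,::-1])
E
python3 - <<'E'
from h import *
s=sense(); print({k:np.round(v,3) for k,v in s.items()})
for n in("top","scene"):
    f=grab_frame(n); save(f,n+"0"); np.save(n+"0",cloud(f))
    for q in("collar","camera","panel","jar","brush"):
        R=cv2.Rodrigues(np.array(f["rvec"],float))[0]
        for d in find_in(q,f)[:4]:
            w=c2w(f,d["centre"]); c=f["camera_matrix"]@np.array(d["centre"]); print(n,q,round(d["p"],2),w.round(3),(c[:2]/c[2]).round())
E
```

```text
{'clock': np.float64(0.0), 'joint_positions': array([ 1.266,  0.537, -0.004,  1.539,  0.003,  1.067, -0.071]), 'dq': array([-0.   ,  0.001,  0.001,  0.001, -0.001, -0.001,  0.001]), 'tau': array([ 0.0000e+00, -5.7097e+01,  9.9100e-01, -2.5161e+01, -5.6000e-02,
        1.8000e-02,  0.0000e+00]), 'tcp_pos': array([ 0.154, -0.631,  0.218]), 'eef_rot': array([-3.118e+00, -3.740e-01,  1.000e-03]), 'ft_force': array([-0.031,  0.279,  0.742]), 'torque': array([0.   , 0.022, 0.008]), 'finger_force': np.float64(0.0), 'grip_width': np.float64(1.002)}
top collar 0.79 [0.514 0.142 0.023] [232. 211.]
top camera 0.92 [ 0.325 -0.197  0.046] [376. 298.]
top camera 0.67 [ 0.54  -0.216  0.047] [385. 203.]
top panel 0.62 [0.743 0.102 0.009] [255. 121.]
top panel 0.23 [ 0.75  -0.113  0.013] [342. 120.]
top jar 0.93 [ 0.351 -0.393  0.074] [467. 289.]
top brush 0.94 [ 0.749 -0.112  0.015] [342. 120.]
top brush 0.46 [0.743 0.102 0.015] [255. 120.]
scene camera 0.8 [ 0.564 -0.239  0.053] [293. 260.]
scene camera 0.78 [ 0.339 -0.223  0.045] [213. 213.]
scene panel 0.86 [0.754 0.089 0.016] [432. 201.]
scene jar 0.98 [ 0.362 -0.406  0.07 ] [164. 273.]
scene brush 0.64 [ 0.756 -0.122  0.017] [396. 267.]
```

View pics/top0.png

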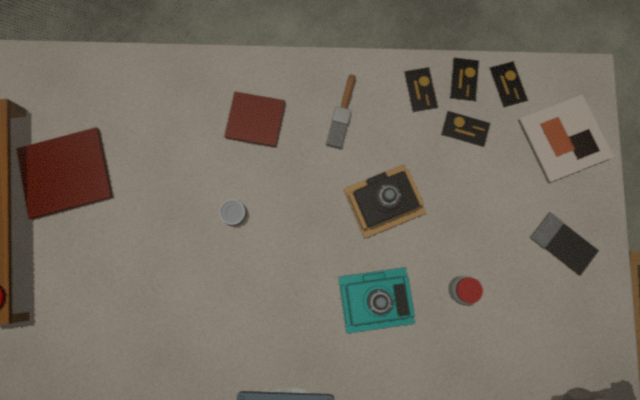

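View pics/scene0.png

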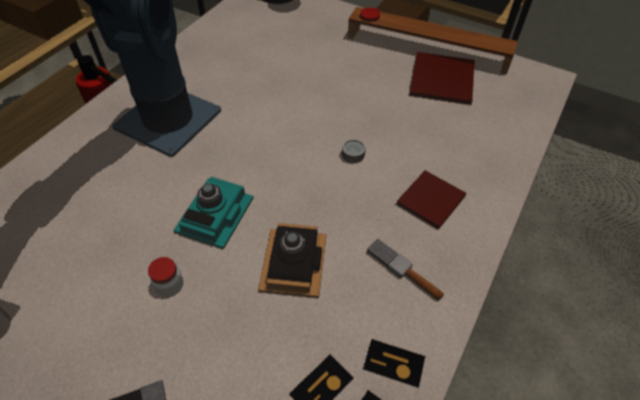

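The top view shows the silver cell at (232,211) and the black camera in its wooden cradle, with the mount at (389,195). The teal camera at (376,300) is a look-alike. The scene view agrees, with the cell at (353,150) and the mount at (292,242).

```bash
python3 - <<'E'
from h import *
for n in("top0","scene0"):
    W=np.load(n+".npy").reshape(-1,3)
    for nm,c,zs in(("collar",(.514,.142),[(.01,.02),(.02,.027),(.027,.036)]),("mount",(.555,-.228),[(.07,.08),(.08,.087),(.087,.096),(.096,.106)])):
        m=np.hypot(W[:,0]-c[0],W[:,1]-c[1])<.05
        for a,b in zs:
            P=W[m&(W[:,2]>a)&(W[:,2]<b)]
            if len(P)>3:
                (x,y),r=cv2.minEnclosingCircle(P[:,:2].astype(np.float32)); print(n,nm,a,b,len(P),P.mean(0).round(4),"circ",round(x,4),round(y,4),round(r,4))
E
```

```text
top0 collar 0.01 0.02 45 [0.5072 0.1328 0.017 ] circ 0.5122 0.1375 0.0306
top0 collar 0.02 0.027 410 [0.513  0.1408 0.0237] circ 0.5131 0.1412 0.031
top0 collar 0.027 0.036 102 [0.5121 0.1406 0.0294] circ 0.5126 0.141 0.0304
top0 mount 0.07 0.08 32 [ 0.5439 -0.2112  0.0767] circ 0.5524 -0.2187 0.027
top0 mount 0.08 0.087 186 [ 0.5504 -0.2182  0.0834] circ 0.5525 -0.2192 0.0273
top0 mount 0.087 0.096 98 [ 0.5511 -0.2154  0.0905] circ 0.5523 -0.2176 0.0252
top0 mount 0.096 0.106 150 [ 0.5516 -0.2184  0.1003] circ 0.5524 -0.2186 0.0159
scene0 collar 0.01 0.02 68 [0.5214 0.1189 0.0149] circ 0.5172 0.1311 0.0291
scene0 collar 0.02 0.027 214 [0.5131 0.14   0.0245] circ 0.5117 0.1393 0.032
scene0 collar 0.027 0.036 156 [0.5129 0.1401 0.0293] circ 0.5139 0.1409 0.0324
scene0 mount 0.07 0.08 63 [ 0.5635 -0.2375  0.0756] circ 0.5564 -0.2276 0.0253
scene0 mount 0.08 0.087 164 [ 0.5553 -0.2257  0.0842] circ 0.5522 -0.219 0.0283
scene0 mount 0.087 0.096 127 [ 0.5569 -0.226   0.0909] circ 0.5505 -0.222 0.0279
scene0 mount 0.096 0.106 162 [ 0.5538 -0.2225  0.1017] circ 0.5548 -0.2241 0.0189
```

Emit:
apply_moves --pt "0.68 0.4 0 0 0 0" --pt "0.68 0.4 0 0 0 0" --pt "0.68 0.4 0 0 0 0" --pt "0.68 0.4 0 0 0 0" --pt "0.68 0.4 0 0 0 0" --hand 1

```text
clock: 1.02
tcp_pos: [0.3252, -0.5305, 0.2187]
eef_rot: [3.119, 0.374, 0.0]
ft_force: [0.5, -0.3, 0.1]
grip_width: 1.002
finger_force: 0.0
```

Emit:
apply_moves --pt "0.68 0.4 0 0 0 0" --pt "0.68 0.4 0 0 0 0" --pt "0.68 0.4 0 0 0 0" --pt "0.68 0.4 0 0 0 0" --pt "0.68 0.4 0 0 0 0"

```text
clock: 1.43
tcp_pos: [0.4952, -0.4304, 0.2187]
eef_rot: [3.119, 0.374, 0.0]
ft_force: [0.8, -0.1, 0.2]
grip_width: 0.997
finger_force: 0.0
```

Emit:
apply_moves --pt "0 0.8 0 0 0 0" --pt "0 0.8 0 0 0 0" --pt "0 0.8 0 0 0 0" --pt "0 0.8 0 0 0 0" --pt "0 0.8 0 0 0 0"

```text
clock: 1.85
tcp_pos: [0.4935, -0.2297, 0.2186]
eef_rot: [3.119, 0.374, 0.0]
ft_force: [0.7, 0.3, -0.3]
grip_width: 1.001
finger_force: 0.0
```

```bash
python3 -c "
from h import *
s=sense(); print({k:np.round(v,4) for k,v in s.items()})"
```

```text
{'clock': np.float64(1.85), 'joint_positions': array([ 0.4679,  0.3619, -0.1444,  1.8143,  0.0619,  0.9693, -1.0344]), 'dq': array([-0.6326, -0.3544, -0.1965,  0.5268,  0.035 , -0.1789, -0.8494]), 'tau': array([ 5.48790e+00, -4.40953e+01,  7.15800e-01, -2.41186e+01,
        1.37000e-02,  3.22700e-01,  1.19290e+00]), 'tcp_pos': array([ 0.4935, -0.2297,  0.2186]), 'eef_rot': array([3.119e+00, 3.741e-01, 5.000e-04]), 'ft_force': array([ 0.6958,  0.3223, -0.3031]), 'torque': array([ 0.0089, -0.0516, -0.0308]), 'finger_force': np.float64(0.0), 'grip_width': np.float64(1.0014)}
```

Emit:
apply_moves --pt "0.04 0.8 0 0 0 0" --pt "0.04 0.8 0 0 0 0" --pt "0.04 0.8 0 0 0 0" --pt "0.04 0.8 0 0 0 0" --pt "0.04 0.8 0 0 0 0"

```text
clock: 2.27
tcp_pos: [0.5036, -0.0298, 0.2189]
eef_rot: [3.119, 0.374, 0.001]
ft_force: [1.2, 0.2, 0.2]
grip_width: 0.999
finger_force: 0.0
```

Emit:
apply_moves --pt "0.04 0.8 0 0 0 0" --pt "0.04 0.8 0 0 0 0" --pt "0.04 0.8 0 0 0 0" --pt "0.06 0.6 -0.4 0 0 0" --pt "0.04 0.4 -0.6 0 0 0"

```text
clock: 2.68
tcp_pos: [0.517, 0.1436, 0.1708]
eef_rot: [-3.116, -0.379, -0.011]
ft_force: [-0.2, -0.5, -0.3]
grip_width: 0.998
finger_force: 0.0
```

Emit:
apply_moves --pt "0 0 -0.6 0 0 0" --pt "0 0 -0.6 0 0 0" --pt "0 0 -0.4 0 0 0" --pt "0 0 0 0 0 0"

```text
clock: 3.02
tcp_pos: [0.5118, 0.1376, 0.0848]
eef_rot: [3.118, 0.375, -0.011]
ft_force: [-0.5, -0.5, -0.7]
grip_width: 1.0
finger_force: 0.0
```

```bash
python3 - <<'E'
from h import *
s=sense(); print(s["tcp_pos"].round(4),s["joint_positions"].round(3))
f=grab_frame("wrist"); save(f,"w1"); W=cloud(f).reshape(-1,3)
for d in find_in("collar",f)[:2]: print(d["p"],c2w(f,d["centre"]).round(4))
m=np.hypot(W[:,0]-.513,W[:,1]-.141)<.05
for a,b in((.012,.02),(.021,.0265),(.0275,.035)):
    P=W[m&(W[:,2]>a)&(W[:,2]<b)]
    if len(P)>3:
        (x,y),r=cv2.minEnclosingCircle(P[:,:2].astype(np.float32)); print(a,len(P),P.mean(0).round(4),round(x,4),round(y,4),round(r,4))
E
```

```text
[0.5118 0.1376 0.0848] [-0.14   0.545 -0.265  1.933  0.213  0.697 -1.865]
0.92 [0.5165 0.1432 0.0248]
0.012 139 [0.5396 0.1478 0.0161] 0.5275 0.1457 0.0272
0.021 4146 [0.5143 0.1425 0.0255] 0.5136 0.1426 0.0309
0.0275 1528 [0.5139 0.1427 0.0304] 0.5134 0.1426 0.0307
```

View pics/w1.png

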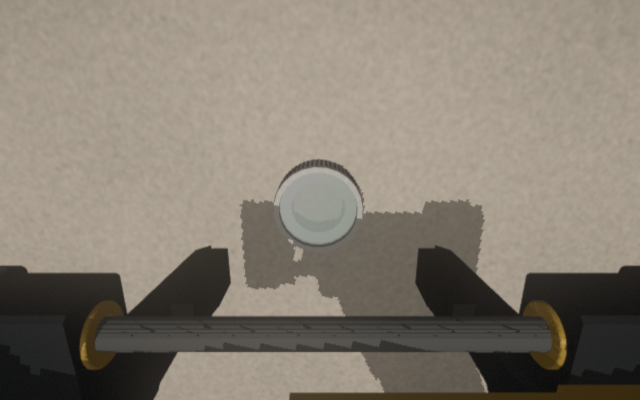

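The wrist view shows the cell centred at (319,205), between the open fingers at x≈230 and 418. I'll descend and centre it with two grips 90° apart.

Emit:
apply_moves --pt "0 0.08 -0.5 0 0 0" --pt "0 0 -0.5 0 0 0" --pt "0 0 -0.3 0 0 0" --pt "0 0 -0.24 0 0 0" --pt "0 0 0 0 0 0"

```text
clock: 3.53
tcp_pos: [0.5147, 0.1423, 0.0111]
eef_rot: [3.119, 0.374, -0.001]
ft_force: [0.1, -0.3, -0.4]
grip_width: 1.0
finger_force: 0.0
```

Emit:
apply_moves --pt "0 0 0 0 0 0" --pt "0 0 0 0 0 0" --pt "0 0 0 0 0 0" --pt "0 0 0 0 0 0" --pt "0 0 0 0 0 0" --hand -1 --squeeze 5

```text
clock: 3.95
tcp_pos: [0.5153, 0.1426, 0.0122]
eef_rot: [-3.119, -0.374, -0.002]
ft_force: [-0.7, -0.3, 0.3]
grip_width: 0.646
finger_force: 0.0
```

Emit:
apply_moves --pt "0 0 0 0 0 0" --pt "0 0 0 0 0 0" --pt "0 0 0 0 0 0" --pt "0 0 0 0 0 0"

```text
clock: 4.28
tcp_pos: [0.5147, 0.1425, 0.0115]
eef_rot: [3.119, 0.374, -0.0]
ft_force: [1.2, -0.4, -0.1]
grip_width: 0.344
finger_force: 0.0
```

```bash
python3 - <<'E'
from h import *
s=sense(); print(s["tcp_pos"].round(4),s["grip_width"],s["finger_force"],s["joint_positions"].round(3))
f=grab_frame("wrist"); save(f,"w2")
for d in find_in("collar",f)[:2]: print(d["p"],c2w(f,d["centre"]).round(4))
f=grab_frame("top")
for d in find_in("collar",f)[:2]: print(d["p"],c2w(f,d["centre"]).round(4))
E
```

```text
[0.5147 0.1425 0.0115] 0.34408260994259043 0.0 [-0.183  0.673 -0.221  1.948  0.265  0.549 -1.916]
0.58 [0.5246 0.1455 0.026 ]
0.47 [0.4931 0.1397 0.0234]
0.2 [ 0.5393 -0.2138  0.0452]
```

View pics/w2.png

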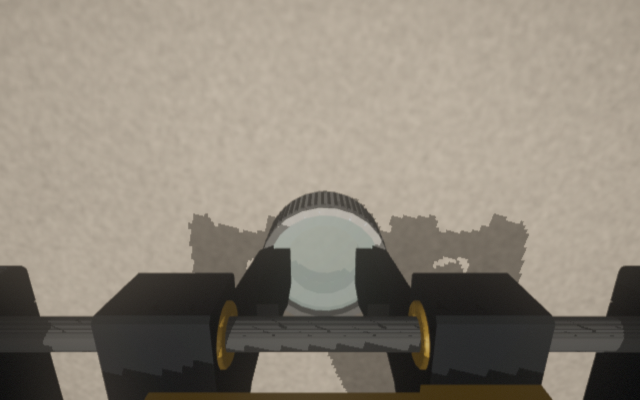

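```bash
python3 - <<'E'
from h import *
f=grab_frame("wrist"); W=cloud(f)
for v,u in((255,285),(270,280),(300,265),(255,360),(270,370),(300,375),(240,320),(212,320),(290,320),(240,290),(240,350),(215,275)): print(v,u,W[v,u].round(4))
print(sense()["tcp_pos"],sense()["grip_width"])
E
```

```text
255 285 [0.5218 0.1618 0.0436]
270 280 [0.5216 0.1623 0.057 ]
300 265 [0.537  0.1639 0.1018]
255 360 [0.529  0.1303 0.0427]
270 370 [0.5302 0.1281 0.0574]
300 375 [0.5294 0.1289 0.0773]
240 320 [0.5249 0.1472 0.0264]
212 320 [0.5399 0.1508 0.0302]
290 320 [0.4979 0.1407 0.0252]
240 290 [0.5213 0.1611 0.0258]
240 350 [0.528  0.1332 0.0257]
215 275 [0.5228 0.1722 0.0008]
[0.5146845  0.14243094 0.01145455] 0.1147507002318937
```

```bash
python3 - <<'E'
from h import *
f=grab_frame("wrist"); W=cloud(f); print("cam",c2w(f,[0,0,0]).round(4),sense()["tcp_pos"].round(4),sense()["grip_width"])
for u in (285,300,310,330,340,355):
    col=[(v,*W[v,u].round(4)) for v in range(238,268,3)]; print(u,[(c[0],float(c[1]),float(c[3])) for c in col])
g=grab_frame("scene"); V=cloud(g)
K=g["camera_matrix"];R=cv2.Rodrigues(np.array(g["rvec"],float))[0]
c=K@(R@np.array([.5147,.1425,.03])+np.array(g["tvec"]).ravel()); u,v=(c[:2]/c[2]).astype(int); print(u,v)
im=g["color"][max(v-75,0):v+50,u-80:u+80,::-1]; im=cv2.resize(im,None,fx=4,fy=4,interpolation=cv2.INTER_CUBIC); cv2.imwrite("pics/s2.png",im)
E
```

```text
cam [0.5884 0.1613 0.1783] [0.5147 0.1425 0.0115] 0.07227823440676756
285 [(238, 0.5219, 0.0263), (241, 0.5206, 0.0266), (244, 0.5183, 0.0251), (247, 0.5171, 0.0258), (250, 0.5215, 0.0382), (253, 0.5212, 0.0406), (256, 0.5222, 0.0454), (259, 0.5216, 0.0469), (262, 0.5218, 0.0499), (265, 0.5222, 0.0532)]
300 [(238, 0.5232, 0.0253), (241, 0.5217, 0.0254), (244, 0.5202, 0.0254), (247, 0.5189, 0.0259), (250, 0.5216, 0.0351), (253, 0.5211, 0.037), (256, 0.5218, 0.0413), (259, 0.5218, 0.0444), (262, 0.5214, 0.0462), (265, 0.5221, 0.0503)]
310 [(238, 0.5245, 0.0256), (241, 0.5233, 0.0264), (244, 0.5216, 0.026), (247, 0.5198, 0.0253), (250, 0.5227, 0.035), (253, 0.5227, 0.0381), (256, 0.523, 0.0418), (259, 0.5227, 0.0441), (262, 0.5223, 0.046), (265, 0.5228, 0.0496)]
330 [(238, 0.5267, 0.0255), (241, 0.525, 0.0251), (244, 0.5231, 0.0242), (247, 0.5221, 0.0255), (250, 0.5206, 0.0254), (253, 0.5195, 0.0265), (256, 0.5179, 0.0264), (259, 0.5164, 0.0265), (262, 0.5149, 0.0266), (265, 0.5133, 0.0266)]
340 [(238, 0.5281, 0.0261), (241, 0.5262, 0.0251), (244, 0.5249, 0.0256), (247, 0.5234, 0.0257), (250, 0.5263, 0.036), (253, 0.5259, 0.0383), (256, 0.5257, 0.0409), (259, 0.5261, 0.0447), (262, 0.5254, 0.0462), (265, 0.5262, 0.0506)]
355 [(238, 0.5293, 0.025), (241, 0.5283, 0.0262), (244, 0.5266, 0.0257), (247, 0.5289, 0.0348), (250, 0.5289, 0.0383), (253, 0.5287, 0.0411), (256, 0.5288, 0.0444), (259, 0.5284, 0.0466), (262, 0.5286, 0.0498), (265, 0.5283, 0.0521)]
354 147
```

View pics/s2.png

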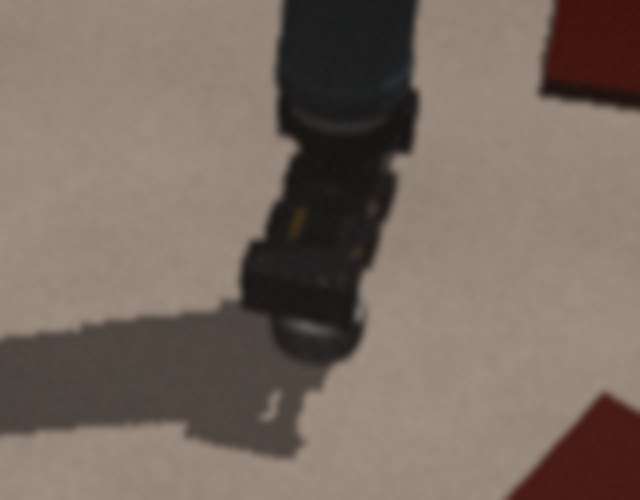

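The fingertips are about 23 mm higher than the reported TCP. The cell is untouched and shows below the fingers at (315,335) in the crop, and the wrist depth puts the finger ends at z≈0.034. I'll reopen and go lower, checking as I descend.

Emit:
apply_moves --pt "0 0 0 0 0 0" --pt "0 0 0 0 0 0" --pt "0 0 0 0 0 0" --pt "0 0 0 0 0 0" --pt "0 0 0 0 0 0" --hand 1

```text
clock: 5.05
tcp_pos: [0.5148, 0.1425, 0.0115]
eef_rot: [3.119, 0.374, 0.0]
ft_force: [-0.2, 0.7, 0.2]
grip_width: 0.38
finger_force: 0.0
```

Emit:
apply_moves --pt "0 0 0 0 0 0" --pt "0 0 0 0 0 0" --pt "0 0 0 0 0 0" --pt "0 0 0 0 0 0" --pt "0 0 0 0 0 0"

```text
clock: 5.47
tcp_pos: [0.5147, 0.1424, 0.0115]
eef_rot: [3.119, 0.374, -0.0]
ft_force: [0.2, 0.2, -0.4]
grip_width: 0.755
finger_force: 0.0
```

Emit:
apply_moves --pt "0 0 0 0 0 0" --pt "-0.02 0 0 0 0 0" --pt "0 0 0 0 0 0" --pt "0 0 0 0 0 0"

```text
clock: 5.8
tcp_pos: [0.5136, 0.1424, 0.0115]
eef_rot: [3.119, 0.374, -0.0]
ft_force: [0.3, -0.5, -0.2]
grip_width: 0.998
finger_force: 0.0
```

```bash
python3 - <<'E'
from h import *
f=grab_frame("wrist"); W=cloud(f); s=sense(); print(s["tcp_pos"].round(4),s["grip_width"],s["joint_positions"].round(3))
save(f,"w3")
R=cv2.Rodrigues(s["eef_rot"])[0]; T=(W-s["tcp_pos"])@R   # tool frame
# fingers: high points within |x|<15mm tool
m=(T[...,2]<-.01)&(T[...,2]>-.07)&(abs(T[...,0])<.03)&(abs(T[...,1])<.07)
P=T[m]; 
for sg in(-1,1):
    Q=P[P[:,1]*sg>0]; print(sg,len(Q),"zmax(tip)",np.percentile(Q[:,2],99).round(4),"y rng",np.percentile(Q[Q[:,2]>-.04][:,1],[1,99]).round(4),"x",np.percentile(Q[Q[:,2]>-.04][:,0],[5,50,95]).round(4))
C=W.reshape(-1,3);C=C[(np.hypot(C[:,0]-.513,C[:,1]-.142)<.04)&(C[:,2]>.0275)&(C[:,2]<.034)]
print(cv2.minEnclosingCircle(C[:,:2].astype(np.float32)))
E
```

```text
[0.5137 0.1424 0.0115] 1.0008354549220217 [-0.183  0.671 -0.221  1.95   0.265  0.548 -1.917]
-1 10053 zmax(tip) -0.0127 y rng [-0.0568 -0.0003] x [-0.0239  0.003   0.0258]
1 10090 zmax(tip) -0.0127 y rng [0.0002 0.0548] x [-0.0239  0.003   0.026 ]
((0.5137866139411926, 0.1425311416387558), 0.03084198571741581)
```

Emit:
apply_moves --pt "0 0 -0.2 0 0 0" --pt "0 0 -0.12 0 0 0" --pt "0 0 -0.1 0 0 0" --pt "0 0 -0.06 0 0 0" --pt "0 0 0 0 0 0"

```text
clock: 6.27
tcp_pos: [0.513, 0.1422, -0.0135]
eef_rot: [3.119, 0.374, -0.003]
ft_force: [0.7, -0.2, 0.2]
grip_width: 0.998
finger_force: 0.0
```

```bash
python3 - <<'E'
from h import *
f=grab_frame("wrist"); W=cloud(f); s=sense(); print(s["tcp_pos"].round(4),s["ft_force"].round(2),s["joint_positions"].round(3))
save(f,"w4"); print([ (v,[W[v,u].round(3).tolist() for u in (215,225,425,440)]) for v in range(241,268,4)])
E
```

```text
[ 0.5133  0.1424 -0.0131] [ 0.07  0.29 -0.25] [-0.196  0.716 -0.204  1.951  0.28   0.503 -1.93 ]
[(241, [[0.51, 0.196, 0.0], [0.512, 0.191, 0.001], [0.534, 0.098, 0.001], [0.536, 0.091, -0.0]]), (245, [[0.508, 0.196, -0.0], [0.509, 0.191, -0.0], [0.532, 0.097, -0.0], [0.534, 0.09, 0.001]]), (249, [[0.51, 0.194, 0.008], [0.511, 0.189, 0.008], [0.533, 0.1, 0.009], [0.536, 0.094, 0.011]]), (253, [[0.511, 0.192, 0.013], [0.511, 0.188, 0.012], [0.533, 0.101, 0.013], [0.536, 0.096, 0.016]]), (257, [[0.511, 0.191, 0.017], [0.509, 0.188, 0.012], [0.533, 0.102, 0.017], [0.535, 0.096, 0.018]]), (261, [[0.511, 0.19, 0.02], [0.508, 0.187, 0.012], [0.532, 0.102, 0.019], [0.534, 0.097, 0.021]]), (265, [[0.512, 0.189, 0.025], [0.505, 0.187, 0.012], [0.53, 0.102, 0.02], [0.534, 0.098, 0.024]])]
```

View pics/w4.png

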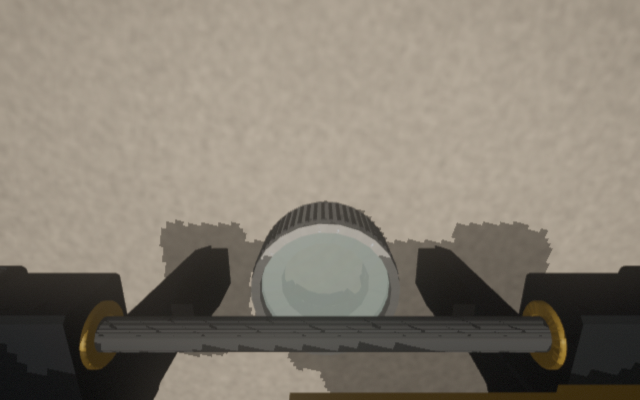

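The finger ends are now at z≈0.009, straddling the cell: fingers at x≈230 and 418, cell at (325,270). I'll go 3 mm lower and grip.

Emit:
apply_moves --pt "0 0 -0.06 0 0 0" --pt "0 0 0 0 0 0" --pt "0 0 0 0 0 0" --pt "0 0 0 0 0 0" --pt "0 0 0 0 0 0" --hand -1 --squeeze 5

```text
clock: 6.73
tcp_pos: [0.5139, 0.1424, -0.0153]
eef_rot: [3.119, 0.374, 0.0]
ft_force: [0.4, -0.5, 0.0]
grip_width: 0.68
finger_force: 5.0
```

Emit:
apply_moves --pt "0 0 0 0 0 0" --pt "0 0 0 0 0 0" --pt "0 0 0 0 0 0" --pt "0 0 0 0 0 0"

```text
clock: 7.07
tcp_pos: [0.5139, 0.1424, -0.0153]
eef_rot: [3.119, 0.374, 0.0]
ft_force: [-0.3, -0.4, 1.2]
grip_width: 0.686
finger_force: 5.0
```

Emit:
apply_moves --pt "0 0 0 0 0 0" --pt "0 0 0 0 0 0" --pt "0 0 0 0 0 0" --pt "0 0 0 0 0 0.019" --pt "0 0 0 0 0 0.019" --hand 1

```text
clock: 7.48
tcp_pos: [0.5137, 0.1426, -0.0155]
eef_rot: [3.05, 0.752, 0.0]
ft_force: [0.3, 0.6, -1.1]
grip_width: 0.996
finger_force: 0.0
```

Emit:
apply_moves --pt "0 0 0 0 0 0.019" --pt "0 0 0 0 0 0.019" --pt "0 0 0 0 0 0.019" --pt "0 0 0 0 0 0.019" --pt "0 0 0 0 0 0.019"

```text
clock: 7.9
tcp_pos: [0.5137, 0.1424, -0.0155]
eef_rot: [2.694, 1.616, -0.0]
ft_force: [-0.1, 0.1, 0.4]
grip_width: 0.999
finger_force: 0.0
```

Emit:
apply_moves --pt "0 0 0 0 0 0.019" --pt "0 0 0 0 0 0.019" --pt "0 0 0 0 0 0.019" --pt "0 0 0 0 0 0.019" --pt "0 0 0 0 0 0.019"

```text
clock: 8.32
tcp_pos: [0.5137, 0.1424, -0.0155]
eef_rot: [2.1, 2.336, -0.0]
ft_force: [-0.2, -0.3, -0.2]
grip_width: 1.005
finger_force: 0.0
```

Emit:
apply_moves --pt "0 0 0 0 0 0.019" --pt "0 0 0 0 0 0" --pt "0 0 0 0 0 0"

```text
clock: 8.57
tcp_pos: [0.5136, 0.1424, -0.0156]
eef_rot: [-1.969, -2.448, 0.0]
ft_force: [0.0, -0.4, 1.3]
grip_width: 0.999
finger_force: 0.0
```

```bash
python3 -c "
from h import *
s=sense(); print({k:np.round(v,4) for k,v in s.items()})"
```

```text
{'clock': np.float64(8.5667), 'joint_positions': array([ 0.0817,  0.7946, -0.5708,  1.9344,  0.7171,  0.6261, -0.7402]), 'dq': array([-0.0114, -0.0065,  0.0099,  0.0003, -0.0059, -0.0022, -0.0171]), 'tau': array([ 3.75000e-01, -5.36536e+01, -9.27990e+00, -1.26845e+01,
        7.27000e-02,  1.22000e-02,  3.47600e-01]), 'tcp_pos': array([ 0.5136,  0.1424, -0.0156]), 'eef_rot': array([-1.9686, -2.4476,  0.    ]), 'ft_force': array([ 0.0088, -0.3843,  1.3481]), 'torque': array([-0.0155, -0.151 ,  0.0181]), 'finger_force': np.float64(0.0), 'grip_width': np.float64(0.9988)}
```

Emit:
apply_moves --pt "0 0 0 0 0 0" --pt "0 0 0 0 0 0" --pt "0 0 0 0 0 0" --pt "0 0 0 0 0 0" --pt "0 0 0 0 0 0" --hand -1 --squeeze 25

```text
clock: 8.98
tcp_pos: [0.5137, 0.1425, -0.0154]
eef_rot: [1.965, 2.451, -0.0]
ft_force: [0.1, 0.4, 1.5]
grip_width: 0.68
finger_force: 25.0
```

Emit:
apply_moves --pt "0 0 0 0 0 0" --pt "0 0 0 0 0 0"

```text
clock: 9.15
tcp_pos: [0.5137, 0.1425, -0.0154]
eef_rot: [1.964, 2.452, -0.0]
ft_force: [-0.9, 0.6, 0.3]
grip_width: 0.676
finger_force: 25.0
```

Emit:
apply_moves --pt "0 0 0.1 0 0 0" --pt "0 0 0.4 0 0 0" --pt "0 0 0.7 0 0 0" --pt "0 0 0.8 0 0 0" --pt "0 0 0.8 0 0 0"

```text
clock: 9.57
tcp_pos: [0.5127, 0.1423, 0.1258]
eef_rot: [-1.963, -2.451, 0.002]
ft_force: [1.6, 0.2, -1.5]
grip_width: 0.68
finger_force: 25.0
```

```bash
python3 - <<'E'
from h import *
s=sense(); print(s["tcp_pos"].round(4),s["eef_rot"].round(4),s["joint_positions"].round(3),s["finger_force"],s["grip_width"])
f=grab_frame("wrist"); save(f,"w5"); s=sense();W=cloud(f)
R=cv2.Rodrigues(s["eef_rot"])[0]; T=((W-s["tcp_pos"])@R).reshape(-1,3)
P=T[(np.hypot(T[:,0],T[:,1])<.029)&(T[:,2]<-.02)&(T[:,2]>-.07)]
h,e=np.histogram(P[:,2],np.arange(-.07,-.018,.002)); print(list(zip(e.round(3),h)), s["ft_force"])
E
```

```text
[0.5127 0.1423 0.1258] [-1.9627e+00 -2.4513e+00  2.1000e-03] [ 0.216  0.583 -0.75   1.891  0.512  0.871 -0.572] 24.986169880571083 0.6799083567882136
[(np.float64(-0.07), np.int64(0)), (np.float64(-0.068), np.int64(0)), (np.float64(-0.066), np.int64(0)), (np.float64(-0.064), np.int64(0)), (np.float64(-0.062), np.int64(0)), (np.float64(-0.06), np.int64(44)), (np.float64(-0.058), np.int64(69)), (np.float64(-0.056), np.int64(39)), (np.float64(-0.054), np.int64(30)), (np.float64(-0.052), np.int64(16)), (np.float64(-0.05), np.int64(25)), (np.float64(-0.048), np.int64(27)), (np.float64(-0.046), np.int64(36)), (np.float64(-0.044), np.int64(52)), (np.float64(-0.042), np.int64(74)), (np.float64(-0.04), np.int64(1231)), (np.float64(-0.038), np.int64(400)), (np.float64(-0.036), np.int64(2900)), (np.float64(-0.034), np.int64(6109)), (np.float64(-0.032), np.int64(94)), (np.float64(-0.03), np.int64(59)), (np.float64(-0.028), np.int64(64)), (np.float64(-0.026), np.int64(53)), (np.float64(-0.024), np.int64(63)), (np.float64(-0.022), np.int64(49))] [2.71912537 2.07063197 3.03975818]
```

View pics/w5.png

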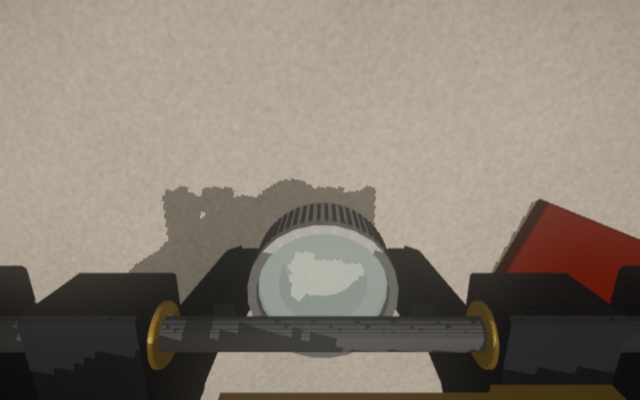

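The cell is lifted between the pads at (322,275), but it may have slipped about 5 mm down. I'll grip harder and re-measure.

Emit:
apply_moves --pt "0 0 0 0 0 0" --pt "0 0 0 0 0 0" --squeeze 40

```text
clock: 9.78
tcp_pos: [0.5139, 0.142, 0.1248]
eef_rot: [1.964, 2.451, 0.0]
ft_force: [-0.6, -0.3, -2.9]
grip_width: 0.672
finger_force: 40.0
```

```bash
cat >> h.py <<'E'
def cellz():
    f=grab_frame("wrist"); s=sense(); W=cloud(f); R=cv2.Rodrigues(s["eef_rot"])[0]; T=((W-s["tcp_pos"])@R).reshape(-1,3)
    P=T[(np.hypot(T[:,0]-.008,T[:,1])<.016)&(T[:,2]>-.045)&(T[:,2]<-.015)]; g=np.median(P[:,2]) # glass
    A=np.c_[P[:,:2],np.ones(len(P))][abs(P[:,2]-g)<.003]; k=np.linalg.lstsq(A,P[abs(P[:,2]-g)<.003][:,2],rcond=None)[0]
    rim=T[(abs(T[:,2]-g+.005)<.002)&(np.hypot(T[:,0],T[:,1])<.036)]
    rim=rim[(np.hypot(rim[:,0],rim[:,1])>.024)&(rim[:,0]>.01)]
    A=np.c_[2*rim[:,:2],np.ones(len(rim))]; 
    print("tcp",s["tcp_pos"].round(4),"glass tool z",g.round(4),"=> underside tool z",(g+.025).round(4),"world",(s["tcp_pos"][2]-g-.025).round(4),"tilt deg",np.degrees(k[:2]).round(2),"rim far x",np.percentile(rim[:,0],98).round(4) if len(rim) else None,"force",s["ft_force"].round(2),"tq",s["torque"].round(3),"grip",s["finger_force"].round(1),s["grip_width"].round(3))
    return f,s,T
E
python3 - <<'E'
from h import *
cellz(); print(sense()["joint_positions"].round(3), sense()["eef_rot"])
E
```

```text
Traceback (most recent call last):
  File "h.py", line 17, in cellz
    print("tcp",s["tcp_pos"].round(4),"glass tool z",g.round(4),"=> underside tool z",(g+.025).round(4),"world",(s["tcp_pos"][2]-g-.025).round(4),"tilt deg",np.degrees(k[:2]).round(2),"rim far x",np.percentile(rim[:,0],98).round(4) if len(rim) else None,"force",s["ft_force"].round(2),"tq",s["torque"].round(3),"grip",s["finger_force"].round(1),s["grip_width"].round(3))
                                                                                                                                                                                                                                                                                                                              ^^^^^^^^^^^^^^^^^^^^^^^
AttributeError: 'float' object has no attribute 'round'
```

```bash
sed -i 's/s\["finger_force"\].round(1),s\["grip_width"\].round(3)/round(float(s["finger_force"]),1),round(float(s["grip_width"]),3)/' h.py
python3 - <<'E'
from h import *
cellz(); print(sense()["joint_positions"].round(3), sense()["eef_rot"])
E
```

```text
tcp [0.5126 0.1417 0.1231] glass tool z -0.0415 => underside tool z -0.0165 world 0.1397 tilt deg [-0.13 -0.06] rim far x 0.0308 force [ 0.23  0.39 -2.69] tq [-0.015 -0.08   0.032] grip 40.0 0.672
[ 0.214  0.587 -0.746  1.893  0.515  0.867 -0.575] [-1.96356165 -2.45077006  0.00368975]
```

Emit:
apply_moves --pt "0.1 -0.4 0.1 0 0 0" --pt "0.1 -0.74 0.1 0 0 0" --pt "0.1 -0.74 0 0 0 0" --pt "0.1 -0.74 0 0 0 0" --pt "0.1 -0.74 0 0 0 0"

```text
clock: 10.3
tcp_pos: [0.5375, -0.0272, 0.1328]
eef_rot: [-1.962, -2.451, 0.003]
ft_force: [1.1, 0.2, -1.9]
grip_width: 0.672
finger_force: 40.0
```

Emit:
apply_moves --pt "0.1 -0.74 0 0 0 0" --pt "0.1 -0.74 0 0 0 0" --pt "0.1 -0.74 0 0 0 0" --pt "0.1 -0.74 0 0 0 0" --pt "0.1 -0.74 0 0 0 0"

```text
clock: 10.72
tcp_pos: [0.5624, -0.2121, 0.1324]
eef_rot: [-1.962, -2.449, 0.002]
ft_force: [1.0, 0.6, -2.3]
grip_width: 0.673
finger_force: 40.0
```

Emit:
apply_moves --pt "0.1 -0.74 0 0 0 0" --pt "0.1 -0.7 0 0 0 0" --pt "0 -0.3 0 0 0 0" --pt "0 0 0 0 0 0" --pt "0 0 0 0 0 0"

```text
clock: 11.13
tcp_pos: [0.5726, -0.2973, 0.1325]
eef_rot: [-1.964, -2.448, 0.0]
ft_force: [0.3, 0.6, -1.1]
grip_width: 0.676
finger_force: 40.0
```

Emit:
apply_moves --pt "0 0 0 0 0 0" --pt "0 0 0 0 0 0" --pt "0 0 0 0 0 0"

```text
clock: 11.38
tcp_pos: [0.5739, -0.2955, 0.1344]
eef_rot: [-1.96, -2.454, -0.0]
ft_force: [-0.3, -0.2, -1.1]
grip_width: 0.674
finger_force: 40.0
```

```bash
python3 - <<'E'
from h import *
f,s,T=cellz(); save(f,"w6"); print(s["joint_positions"].round(3),s["eef_rot"].round(4))
W=cloud(f); np.save("w6",W); W=W.reshape(-1,3)
m=np.hypot(W[:,0]-.553,W[:,1]+.218)<.045
for a,b in((.081,.086),(.0865,.0905),(.091,.094),(.0945,.0995),(.1,.104)):
    P=W[m&(W[:,2]>a)&(W[:,2]<b)]
    if len(P)>3: print(a,len(P),P.mean(0).round(4),P.min(0).round(4),P.max(0).round(4),[np.round(q,4) for q in cv2.minEnclosingCircle(P[:,:2].astype(np.float32))])
E
```

```text
tcp [ 0.5739 -0.296   0.1345] glass tool z -0.0408 => underside tool z -0.0158 world 0.1504 tilt deg [-0.14  0.05] rim far x 0.0314 force [ 0.3  -0.08 -1.92] tq [ 0.008 -0.088  0.028] grip 40.0 0.673
[ 0.86   0.727 -0.685  1.585  0.516  1.018  0.245] [-1.9612e+00 -2.4538e+00 -3.0000e-04]
0.081 2264 [ 0.5524 -0.2167  0.0846] [ 0.5257 -0.2446  0.0824] [ 0.5793 -0.1909  0.086 ] [array([ 0.5525, -0.2176]), np.float64(0.0271)]
0.0865 1161 [ 0.5526 -0.2172  0.0895] [ 0.5315 -0.2389  0.0866] [ 0.5732 -0.1941  0.0905] [array([ 0.5509, -0.2171]), np.float64(0.0239)]
0.091 186 [ 0.552  -0.2167  0.0928] [ 0.5293 -0.2435  0.091 ] [ 0.5746 -0.1974  0.094 ] [array([ 0.5527, -0.2177]), np.float64(0.0259)]
0.0945 551 [ 0.5529 -0.2175  0.098 ] [ 0.5316 -0.2421  0.0945] [ 0.5726 -0.2012  0.0995] [array([ 0.5533, -0.2185]), np.float64(0.0238)]
0.1 1908 [ 0.5528 -0.2176  0.1026] [ 0.5377 -0.2324  0.1   ] [ 0.5677 -0.2031  0.104 ] [array([ 0.5526, -0.218 ]), np.float64(0.0154)]
```

View pics/w6.png

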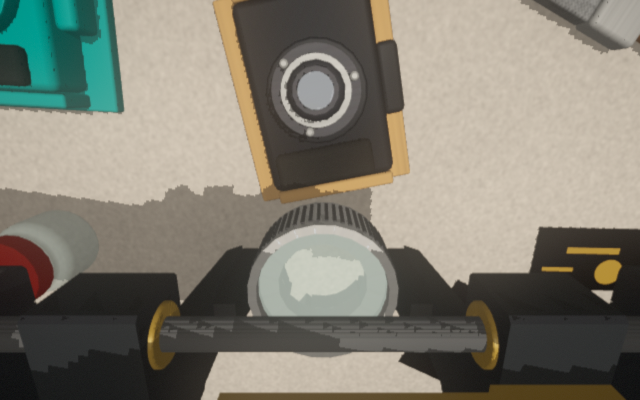

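The wrist view shows the mount at (316,90) with three pins at (283,63), (354,75) and (309,131). The cell is gripped level at (322,275). I'll move it over the mount.

Emit:
apply_moves --pt "-0.14 0.5 0 0 0 0" --pt "-0.14 0.5 0 0 0 0" --pt "-0.14 0.56 -0.2 0 0 0" --pt "0 0 -0.4 0 0 0" --pt "0 0 -0.2 0 0 0"

```text
clock: 11.85
tcp_pos: [0.5521, -0.217, 0.0936]
eef_rot: [-1.958, -2.455, 0.001]
ft_force: [0.6, -1.4, -2.1]
grip_width: 0.67
finger_force: 40.0
```

Emit:
apply_moves --pt "0 0 0 0 0 0" --pt "0 0 0 0 0 0" --pt "0 0 0 0 0 0" --pt "0 0 0 0 0 0"

```text
clock: 12.18
tcp_pos: [0.5535, -0.2205, 0.0953]
eef_rot: [1.965, 2.449, 0.001]
ft_force: [0.1, 0.3, -1.7]
grip_width: 0.676
finger_force: 40.0
```

```bash
python3 - <<'E'
from h import *
cellz(); s=sense(); print(s["joint_positions"].round(3),s["eef_rot"].round(4),(np.array([.5527,-.2177])-s["tcp_pos"][:2])/.05)
E
```

```text
tcp [ 0.5534 -0.2204  0.0953] glass tool z -0.041 => underside tool z -0.016 world 0.1113 tilt deg [ 0.03 -0.06] rim far x 0.0308 force [ 0.13  0.34 -0.98] tq [-0.035 -0.12   0.016] grip 40.0 0.676
[ 0.783  0.703 -0.674  1.747  0.548  0.887  0.086] [1.9646e+00 2.4496e+00 6.0000e-04] [-0.01402339  0.0530252 ]
```

Emit:
apply_moves --pt "-0.014 0.054 0 0 0 0" --pt "0 0 -0.1 0 0 0" --pt "0 0 -0.1 0 0 0" --pt "0 0 -0.1 0 0 0" --pt "0 0 0 0 0 0"

```text
clock: 12.65
tcp_pos: [0.5518, -0.2173, 0.0784]
eef_rot: [-1.964, -2.452, 0.001]
ft_force: [0.0, -1.5, -2.4]
grip_width: 0.681
finger_force: 40.0
```

Emit:
apply_moves --pt "0 0 0 0 0 0" --pt "0 0 -0.03 0 0 0" --pt "0 0 -0.03 0 0 0" --pt "0 0 0 0 0 0"

```text
clock: 12.98
tcp_pos: [0.5523, -0.2172, 0.0774]
eef_rot: [1.964, 2.451, -0.001]
ft_force: [-1.9, -1.7, 5.0]
grip_width: 0.676
finger_force: 40.0
```

```bash
python3 - <<'E'
from h import *
cellz()
E
```

```text
tcp [ 0.5523 -0.2172  0.0774] glass tool z -0.041 => underside tool z -0.016 world 0.0934 tilt deg [-0.13 -0.04] rim far x 0.0309 force [-2.44 -1.99  5.76] tq [-0.31   0.309 -0.021] grip 40.0 0.676
```

The cell is resting on the pins: underside at 0.0934 m, about 7 N. I'll turn it slowly, watching height and torque.

Emit:
apply_moves --pt "0 -0.006 -0.01 0 0 0" --pt "0 0 0 0 0 -0.006" --pt "0 0 0 0 0 -0.006" --pt "0 0 0 0 0 -0.006" --pt "0 0 0 0 0 -0.006" --squeeze 25

```text
clock: 13.45
tcp_pos: [0.5535, -0.2173, 0.0774]
eef_rot: [2.143, 2.294, 0.002]
ft_force: [1.0, -0.2, 5.7]
grip_width: 0.674
finger_force: 24.9
```

Emit:
apply_moves --pt "0 0 -0.02 0 0 -0.006" --pt "0 0 0 0 0 -0.006" --pt "0 0 0 0 0 -0.006" --pt "0 0 0 0 0 -0.006" --pt "0 0 0 0 0 -0.006"

```text
clock: 13.87
tcp_pos: [0.5541, -0.2175, 0.0773]
eef_rot: [2.348, 2.081, 0.003]
ft_force: [-0.8, -0.9, 11.2]
grip_width: 0.676
finger_force: 24.9
```

Emit:
apply_moves --pt "0 0 0 0 0 -0.006" --pt "0 0 0 0 0 -0.006" --pt "0 0 0 0 0 -0.006" --pt "0 0 0 0 0 -0.006" --pt "0 0 0 0 0 -0.006"

```text
clock: 14.28
tcp_pos: [0.5542, -0.2178, 0.0773]
eef_rot: [2.534, 1.851, 0.003]
ft_force: [-0.0, -3.0, 10.8]
grip_width: 0.677
finger_force: 24.9
```

Emit:
apply_moves --pt "-0.01 0 0 0 0 -0.006" --pt "-0.01 0 0 0 0 -0.006" --pt "0 0 0 0 0 -0.006" --pt "0 0 0 0 0 -0.006" --pt "0 0 0 0 0 -0.006"

```text
clock: 14.7
tcp_pos: [0.5537, -0.2175, 0.0773]
eef_rot: [2.697, 1.604, 0.006]
ft_force: [0.9, -0.5, 9.7]
grip_width: 0.678
finger_force: 24.9
```

Emit:
apply_moves --pt "0 0 0 0 0 -0.006" --pt "0 0 0 0 0 -0.006" --pt "0 0 0 0 0 -0.006" --pt "0 0 0 0 0 -0.006" --pt "0 0 0 0 0 -0.006"

```text
clock: 15.12
tcp_pos: [0.5536, -0.2177, 0.0773]
eef_rot: [2.836, 1.343, 0.006]
ft_force: [0.9, -1.6, 11.0]
grip_width: 0.678
finger_force: 24.9
```

Emit:
apply_moves --pt "0 0 0 0 0 -0.006" --pt "0 0 0 0 0 -0.006" --pt "0 0 0 0 0 -0.006" --pt "0 0 0 0 0 -0.006" --pt "0 0 0 0 0 -0.006"

```text
clock: 15.53
tcp_pos: [0.5536, -0.2176, 0.0773]
eef_rot: [2.95, 1.071, 0.006]
ft_force: [0.0, -1.6, 11.3]
grip_width: 0.677
finger_force: 24.9
```

Emit:
apply_moves --pt "0 0 0 0 0 -0.006" --pt "0 0 0 0 0 -0.006" --pt "0 0 0 0 0 -0.006" --pt "0 0 0 0 0 -0.006" --pt "0 0 0 0 0 -0.006"

```text
clock: 15.95
tcp_pos: [0.5536, -0.2176, 0.0773]
eef_rot: [3.038, 0.788, 0.007]
ft_force: [0.1, -1.6, 10.3]
grip_width: 0.676
finger_force: 24.9
```

Emit:
apply_moves --pt "0 0 0 0 0 -0.006" --pt "0 0 0 0 0 -0.006" --pt "0 0 0 0 0 -0.006" --pt "0 0 0 0 0 -0.006" --pt "0 0 0 0 0 -0.006"

```text
clock: 16.37
tcp_pos: [0.5537, -0.2178, 0.0769]
eef_rot: [3.099, 0.499, 0.008]
ft_force: [3.6, -1.9, 3.1]
grip_width: 0.676
finger_force: 25.0
```

```bash
python3 - <<'E'
from h import *
cellz(); s=sense(); print(s["joint_positions"].round(3),s["eef_rot"].round(4))
E
```

```text
tcp [ 0.5536 -0.2177  0.0767] glass tool z -0.0413 => underside tool z -0.0163 world 0.093 tilt deg [ 0.06 -0.03] rim far x 0.0307 force [ 2.59 -1.74  4.47] tq [-0.557 -0.543  0.006] grip 25.0 0.679
[ 0.525  0.645 -0.308  1.776  0.269  0.756 -1.175] [3.0999 0.4954 0.0075]
```

Emit:
apply_moves --pt "0 0 -0.02 0 0 0" --pt "0 0 0 0 0 0" --pt "0 0 0 0 0 0"

```text
clock: 16.67
tcp_pos: [0.5526, -0.218, 0.0745]
eef_rot: [3.1, 0.501, 0.005]
ft_force: [5.1, -4.0, -1.4]
grip_width: 0.68
finger_force: 25.1
```

```bash
python3 - <<'E'
from h import *
cellz(); s=sense(); print(s["joint_positions"].round(3),s["eef_rot"].round(4))
E
```

```text
tcp [ 0.5527 -0.218   0.0745] glass tool z -0.0412 => underside tool z -0.0162 world 0.0906 tilt deg [-0.57  0.05] rim far x 0.0304 force [ 4.78 -4.24 -1.37] tq [-0.725 -1.105 -0.222] grip 25.1 0.678
[ 0.525  0.649 -0.308  1.777  0.27   0.754 -1.172] [3.0998 0.5012 0.0052]
```

The keyways have started to drop: underside at 0.0906 m with no upward force. I'll ease 3° further towards the middle of the play and lower onto the spring disc.

Emit:
apply_moves --pt "0.005 -0.005 -0.01 0 0 -0.004" --pt "0.005 -0.005 -0.01 0 0 -0.004" --pt "0 0 0 0 0 0" --pt "0 0 0 0 0 0"

```text
clock: 17.05
tcp_pos: [0.552, -0.2178, 0.0732]
eef_rot: [3.112, 0.424, 0.001]
ft_force: [3.5, -3.0, 0.7]
grip_width: 0.676
finger_force: 25.0
```

```bash
python3 - <<'E'
from h import *
cellz(); s=sense(); print(s["eef_rot"].round(4))
E
```

```text
tcp [ 0.552  -0.2178  0.0732] glass tool z -0.0411 => underside tool z -0.0161 world 0.0893 tilt deg [-0.06  0.  ] rim far x 0.0306 force [ 4.35 -2.64 -0.03] tq [-0.607 -0.865 -0.036] grip 25.0 0.674
[3.1124e+00 4.2380e-01 1.2000e-03]
```

Emit:
apply_moves --pt "0.014 -0.008 0 0 0 0" --pt "0 0 -0.02 0 0 0" --pt "0 0 -0.02 0 0 0" --pt "0 0 -0.02 0 0 0" --pt "0 0 0 0 0 0" --squeeze 40

```text
clock: 17.52
tcp_pos: [0.552, -0.2178, 0.0701]
eef_rot: [-3.113, -0.423, 0.001]
ft_force: [0.7, -1.6, 5.6]
grip_width: 0.672
finger_force: 40.0
```

```bash
python3 - <<'E'
from h import *
cellz(); s=sense(); print(s["eef_rot"].round(4))
E
```

```text
tcp [ 0.552  -0.2178  0.0701] glass tool z -0.0411 => underside tool z -0.0161 world 0.0863 tilt deg [0.1  0.08] rim far x 0.0305 force [-0.25 -1.73  5.03] tq [-0.271 -0.209 -0.015] grip 40.0 0.673
[-3.1126e+00 -4.2360e-01  8.0000e-04]
```

Emit:
apply_moves --pt "0 0 -0.02 0 0 0" --pt "0 0 -0.02 0 0 0" --pt "0 0 -0.02 0 0 0" --pt "0 0 -0.02 0 0 0" --pt "0 0 0 0 0 0"

```text
clock: 17.98
tcp_pos: [0.5521, -0.2179, 0.0684]
eef_rot: [3.113, 0.423, -0.001]
ft_force: [-7.2, 0.6, 26.6]
grip_width: 0.672
finger_force: 40.0
```

```bash
python3 - <<'E'
from h import *
cellz(); s=sense(); print(s["eef_rot"].round(4))
E
```

```text
tcp [ 0.5521 -0.2179  0.0684] glass tool z -0.0412 => underside tool z -0.0162 world 0.0847 tilt deg [-0.05 -0.  ] rim far x 0.0304 force [-7.8  -1.08 26.75] tq [0.217 1.419 0.007] grip 40.0 0.672
[ 3.1126e+00  4.2320e-01 -1.3000e-03]
```

Emit:
apply_moves --pt "0 0 0.014 0 0 0" --pt "0 0 0 0 0 0" --pt "0 0 0 0 0 0" --pt "0 0 0 0 0 0" --pt "0 0 0 0 0 0"

```text
clock: 18.45
tcp_pos: [0.5521, -0.2179, 0.0685]
eef_rot: [3.113, 0.423, -0.001]
ft_force: [-4.5, -0.5, 20.5]
grip_width: 0.673
finger_force: 40.0
```

```bash
python3 - <<'E'
from h import *
f,s,T=cellz(); f,s,T=cellz()
g=grab_frame("top")
for q in("panel","jar","brush"): print(q,[(round(d["p"],2),c2w(g,d["centre"]).round(3)) for d in find_in(q,g)[:2]])
E
```

```text
tcp [ 0.5521 -0.2179  0.0685] glass tool z -0.0412 => underside tool z -0.0162 world 0.0847 tilt deg [0.07 0.11] rim far x 0.0304 force [-3.82  0.22 20.12] tq [ 0.081  0.919 -0.053] grip 40.0 0.678
tcp [ 0.5521 -0.2178  0.0685] glass tool z -0.0412 => underside tool z -0.0162 world 0.0846 tilt deg [-0.06  0.  ] rim far x 0.0305 force [-4.57  0.07 19.94] tq [ 0.097  0.934 -0.062] grip 40.0 0.673
panel [(0.64, array([0.744, 0.103, 0.01 ]))]
jar []
brush [(0.76, array([ 0.749, -0.115,  0.017]))]
```

```bash
python3 -c "
from plant import job_done; print(job_done())"
```

```text
the job is handed in; nothing more can be done
None
```

The job is handed in at about 19 s on the clock: after about 79° of turn the keyways dropped over the pins. The cell is fully home by height (TCP 9 mm below where it rode on the pins), still gripped at 40 N and pressed at about 20 N. The last top view shows the panel and brush unmoved; the jar was not detected in it, but nothing went near it.

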